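# Ready a new soap dispenser

## Task

The white soap dispenser with the blue pump head still wears its snug orange transit cap. Pull the cap off along the bottle's lean and stand it, mouth down, on the floor of the metal tray; then, with the cap left there, press the blue pump head down to its stop without ramming it and let it spring back up. Do not press the green dispenser's pump, and leave the white cup and the glass bottle where they stand.

Things in the scene. Friction and masses are not known exactly. Their poses are not given: they have to be found in the camera images.
- soap: white soap dispenser, bottle 64 mm in diameter in a bolted-down aluminium cradle (foot plate 135 x 100 mm). Origin: centre of the plate's underside; z up. The bottle axis leans 0.40 rad to the body's own -x: it starts at (45, 0, 30) mm and runs along u = (-sin 0.40, 0, cos 0.40). Along u: shoulder at 108 mm, white collar 38 mm in diameter from 108 to 130, pump head from 150 to 164
- soap_seat (a point): point on the leaning bottle axis at the shoulder where the centre of the cap's rim rests when the cap is on
- soap_top (a point): centre of the top face of the blue pump head (26 mm across), covered by the cap at the start; it moves with the head. The spout reaches 17 mm from the axis
- soap_pump (a joint): travel of the blue pump head along the bottle axis: 0 up, 0.014 m down at its stop; a spring pushes it back (about 1.4 N at the top, 6.5 N at the stop)
- cap: round orange snap cap, 50 mm in diameter, 65 mm tall, 3 mm wall, about 40 g, closed top, open below. Origin: centre of its open rim; z along its axis to the closed top. It covers the pump head, leaning with the bottle; spring balls in the collar hold it until pulled along the axis with roughly 10 to 20 N, over the first 5 mm; it clears the pump head after 60 mm
- tray: the open aluminium tray, fixed, 160 (x) by 210 (y) mm, walls 3 mm thick and 25 mm high, floor 3 mm thick. Origin: centre of its underside; z up
- cup: a white ceramic cup, loose, 60 mm in diameter and 60 mm tall, standing in the tray's +y half. Origin: centre of its underside
- spare: the green dispenser, same shape and lean as the white one, with a white pump head and no cap; already in use. Origin and axes as for the white one
- spare_pump (a joint): travel of the green dispenser's white pump head, 0 up, 0.014 m down
- flask: a green glass bottle, loose, 62 mm in diameter and 170 mm tall, standing at the back. Origin: centre of its underside

How it is judged:
By the outcome, as a careful person would: the job done as asked, in the order asked, and still so for the second after the job is handed in, with the robot touching nothing.
It also fails if it takes over 59 s, if anything falls off the work surface, if the arm or the gripper's body presses on something with over 40 N, if the wrist force passes 120 N, or if a joint passes its speed limit or range.

## Robot

A 6-joint arm with a two-finger parallel gripper is mounted at the origin on the work surface. World frame = base frame: x ahead of the robot, y to its left, z up, the work surface at z = 0. Lengths are in m, angles in rad, forces in N, time in s.
With the tool pointing down it reaches from about 0.375 to 0.9 m from the base axis. Payload 3.1 kg.
Tool frame: the origin (TCP) lies between the finger pads; the fingertips stand 11 mm ahead of it and the grasp point (between the pads) lies 8 mm behind it; z points along the fingers, y is the line along which they close (so a half turn about z gives the same grasp; the last joint's range is limited). The gripper opens to 87 mm and grips with 3 to 60 N. Pads are 19 mm wide; open, the fingers measure 117 mm over their backs; the gripper's body (75 mm by 190 mm) begins 51 mm behind the grasp point.
Start: joints at [-0.178, 0.527, 1.433, -0, 1.181, -0.178], TCP at [0.625, 0, 0.234] pointing down, gripper open.
Joint ranges: [-3.08, 3.08], [-0.75, 2.2], [0.22, 2.44], [-1.43, 4.57], [0, 2.65], [-2.85, 2.85]. Speed limits (rad/s): [2.79, 2.79, 3.14, 3.14, 3.14, 3.14].

## Interface

Orientations are given as a 3x3 rotation matrix whose columns are the frame's x, y, z axes.
In Python, from plant import telemetry, vision, ticket gives the robot as it stands.
- The arm moves only by the tool arm_command, never from a script. Its argument "plan" is a list of rows, each a list of 7 numbers: the turn, a rotation vector about the tool's x, y, z in degrees, then the shift along the tool's x, y, z in cm, then the finger opening in cm, from 0 to 8.7. In form: [[wx, wy, wz, dx, dy, dz, fingers], ...]. A call has 1 to 20 rows; each row is the pose to reach, as a shift and turn from the pose commanded when the call began, along the tool's axes at that moment; what a row does not reach only later rows make up. A row lasts 1/10 s, in which the tool goes at most 50 mm and 8.59 degrees, less where a joint would pass 70% of its speed; a pose out of reach is approached as far as the arm can. A call with a gripper value outside its range is refused whole. The fingers move at their own pace and stop on an object; the grip force is fixed at half the most. Time passes only in rows, so rows that repeat a pose let the fingers close. It gives the time, the measured TCP pose, the force, the opening and the grip force at its end, in the units of the state.
- telemetry.get_obs(): the state, without advancing time (a new reading comes with each control period).
- vision.get_image(name): name is "scene" or "side" or "wrist"; returns (picture, depth): 480x640x3 uint8, blue, green, red; 480x640 float32, m along the optical axis (not along the pixel's ray), 0 where there is no reading.
- vision.get_calibration(name): a dict with "fovy" (degrees; the focal length in pixels is half the picture's height over the tangent of half this angle, whatever the lens; pixels are square), "cx", "cy" (the principal point, pixels), "position" and "attitude" of the camera in the world. Camera axes: x right, y up, looking along -z (the intrinsics and any distortion apply to the point x, -y, -z); pixel columns grow to the right and rows downward; lengths in m; the calibration is good to about 2 mm. A picture is of the moment at which its call begins: read the wrist's pose just before it. get_calibration takes no time and is no camera call; for the wrist camera it gives the pose at the moment of the call.
- ticket.hand_in(): hands the job in; it is judged then, once.
The state is a dict: "time": time; "joint_pos": joint angles; "joint_velocities": joint speeds; "joint_torque": joint torques, N m; "position": TCP position; "orientation": TCP orientation; "force": force on the tool from outside, world axes, zero at the start; "torque": the same for the moment, N m; "width": finger opening in m; "gripper_force": force on a finger pad.
Only numpy, scipy, OpenCV 4.12 (cv2) and the standard library are available. Lean on these libraries where they do the work, as an engineer would, in place of code of your own. Each camera call takes 0.05 s, during which the arm holds its last target. There are 200 camera calls.

## Working session

There is one attempt and no reset: what is moved stays moved. The work goes in short steps, Python scripts to look and compute and a tool call to move; the robot and the scene stay as the last step left them, time stands still between calls to the robot, and variables do not carry over. Pictures are saved under pics/ and viewed, at most 10 in all, crops included, and the job is handed in when it is done.

Besides the shell and the picture viewer there is one more tool, called by a JSON object that holds its "name" and its "arguments", one argument or row to a line. arm_command: Moves the arm, as the interface text tells. Its arguments: {"type":"object","properties":{"plan":{"type":"array"}},"required":["plan"]}

```bash
mkdir -p pics; ls; python3 - <<'E'
from plant import telemetry, vision
import cv2, numpy as np
o=telemetry.get_obs(); print(o['time'],o['position'],o['orientation'],o['width'])
for n in ("scene","side","wrist"):
    c=vision.get_calibration(n); print(n,c)
    p,d=vision.get_image(n); cv2.imwrite(f"pics/{n}0.png",p); np.save(f"pics/{n}0.npy",d)
E
```

```text
pics
0.0 [6.24279498e-01 1.51837823e-04 2.32575606e-01] [[-5.23993670e-06  9.99997701e-01 -2.14434427e-03]
 [ 9.99999936e-01  6.00933380e-06  3.58796688e-04]
 [ 3.58808749e-04 -2.14434225e-03 -9.99997637e-01]] 0.08692319804700198
scene {'fovy': 44.70350224484385, 'cx': 330.0596478747841, 'cy': 237.11018678516828, 'position': array([1.22899977, 0.50774995, 0.9935778 ]), 'attitude': array([[-0.62089114, -0.57201781,  0.53599424],
       [ 0.78386669, -0.45904585,  0.41812667],
       [ 0.00687003,  0.67975917,  0.73340321]])}
side {'fovy': 46.6411549845067, 'cx': 327.4728259662883, 'cy': 249.3798727661143, 'position': array([ 0.07958672, -0.53615841,  0.72191168]), 'attitude': array([[ 0.68393502,  0.44899849, -0.57500717],
       [-0.72941707,  0.40621648, -0.55039887],
       [-0.01355087,  0.79585711,  0.60533284]])}
wrist {'fovy': 69.41459569847271, 'cx': 318.4045326770129, 'cy': 238.40853627872957, 'position': array([0.62507479, 0.07308482, 0.38503576]), 'attitude': array([[ 9.99999052e-01, -4.69598646e-04,  1.29457268e-03],
       [ 1.04749480e-04,  9.63277198e-01,  2.68508900e-01],
       [-1.37312376e-03, -2.68508510e-01,  9.63276334e-01]])}
```

View pics/scene0.png

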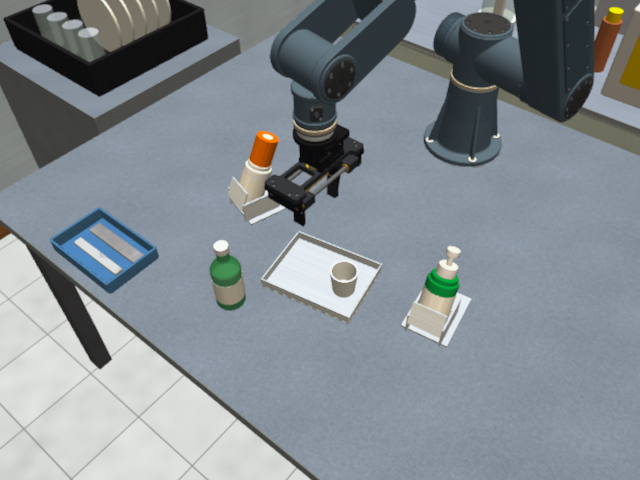

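View pics/side0.png

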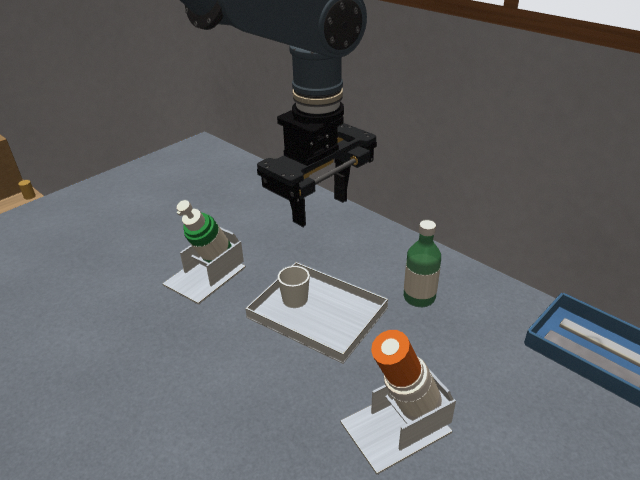

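The scene view shows the capped white dispenser at about (258,175), the tray centre at (322,275) with the cup at (343,278), the flask at (228,275) and the green dispenser at (440,300). In the side view the cap is at (397,358) with a pale disc on its top at (390,347). The white dispenser's plate corners are near (342,425), (380,472), (450,430). The tray is at (318,310).

```bash
cat > h.py <<'E'
import cv2, numpy as np
from plant import vision
from scipy.optimize import least_squares
def cal(n):
    c=vision.get_calibration(n); return c, 240/np.tan(np.radians(c['fovy']/2))
def ray(n,uv,c=None):
    c=c or vision.get_calibration(n); f=240/np.tan(np.radians(c['fovy']/2)); uv=np.atleast_2d(uv).astype(float)
    r=np.c_[(uv[:,0]-c['cx'])/f,-(uv[:,1]-c['cy'])/f,-np.ones(len(uv))]
    return c['position'], r@c['attitude'].T
def onplane(n,uv,z,c=None):
    p,r=ray(n,uv,c); return p+r*((z-p[2])/r[:,2])[:,None]
def depthpts(n,mask,d,c=None):
    v,u=np.nonzero(mask&(d>0)); p,r=ray(n,np.c_[u,v],c); return p+r*d[v,u][:,None]
def orange(p):
    h=cv2.cvtColor(p,cv2.COLOR_BGR2HSV); m=(cv2.inRange(h,(3,190,90),(18,255,255))>0).astype(np.uint8)
    return m
def tri(obs):
    A=np.zeros((3,3));b=np.zeros(3)
    for p,r in obs:
        r=r.ravel()/np.linalg.norm(r);M=np.eye(3)-np.outer(r,r);A+=M;b+=M@p
    x=np.linalg.solve(A,b); return x,[np.linalg.norm(np.cross(x-p,r.ravel()/np.linalg.norm(r))) for p,r in obs]
E
python3 - <<'E'
from h import *
P={n:cv2.imread(f'pics/{n}0.png') for n in('scene','side')}; D={n:np.load(f'pics/{n}0.npy') for n in P}
al={};tops=[]
for n in P:
    m=orange(P[n]); k,l,s,c=cv2.connectedComponentsWithStats(m)
    best=[i for i in range(1,k) if s[i,4]>200]; print(n,[(s[i].tolist(),c[i].round(1).tolist()) for i in best])
    i=min(best,key=lambda i:np.hypot(*(c[i]-((263,150) if n=='scene' else (400,362)))))
    x,y,w,h=s[i,:4]
    # pale disc: hole in filled hull
    cn=cv2.findContours((l==i).astype(np.uint8),cv2.RETR_CCOMP,cv2.CHAIN_APPROX_NONE); hl=[q for q,hh in zip(cn[0],cn[1][0]) if hh[3]>=0 and len(q)>8]
    print('holes',[cv2.fitEllipse(q) for q in hl])
    if hl: q=max(hl,key=cv2.contourArea); tops.append(ray(n,cv2.fitEllipse(q)[0]))
    al[n]=depthpts(n,cv2.erode((l==i).astype(np.uint8),np.ones((3,3)))>0,D[n]); print(len(al[n]),al[n].min(0),al[n].max(0))
if len(tops)==2: print('top tri',tri(tops))
def fit(pts):
    def res(q):
        a=np.array([q[2],q[3],1]);a/=np.linalg.norm(a);o=np.array([q[0],q[1],.2]);w=pts-o
        return np.linalg.norm(w-np.outer(w@a,a),axis=1)-.025
    # exclude top
    m=pts.mean(0); r=least_squares(res,[m[0],m[1],0,0],loss='soft_l1',f_scale=.001); a=np.r_[r.x[2:],1];a/=np.linalg.norm(a);return r.x,a,np.median(abs(res(r.x)))
for n in P: print(n,fit(al[n]))
allp=np.vstack(list(al.values())); x,a,e=fit(allp); print('both',x,a,e,'tilt',np.arccos(a[2]),'az',np.arctan2(a[1],a[0]))
o=np.r_[x[:2],.2]; s=(allp-o)@a; print('along',np.percentile(s,[0,.5,2,98,99.5,100]), 'top',o+a*np.percentile(s,99))
# tray/plate corners (rough) from picture
print('tray scene',onplane('scene',[(300,234),(381,267),(349,318),(263,280)],.025).round(3).tolist())
print('tray side',onplane('side',[(298,266),(387,301),(345,353),(248,309)],.025).round(3).tolist())
print('plate side',onplane('side',[(342,425),(380,472),(451,430)],.004).round(3).tolist())
print('cup', [onplane('scene',(344,268),.06).round(3),onplane('side',(294,274),.06).round(3)])
E
```

```text
scene [([250, 131, 28, 36, 646], [263.0, 149.6])]
holes [((267.18682861328125, 136.17498779296875), (6.886366844177246, 12.626062393188477), 109.32740020751953)]
495 [ 0.47595823 -0.26790359  0.13646565] [ 0.53562813 -0.22285659  0.20099492]
side [([372, 330, 49, 54, 1228], [397.8, 354.4])]
holes [((389.6437683105469, 345.9535217285156), (18.203197479248047, 20.51969337463379), 54.62527847290039)]
928 [ 0.46668813 -0.28372005  0.13476618] [ 0.51950867 -0.22989997  0.19906922]
top tri (array([ 0.48885411, -0.25121083,  0.18986408]), [np.float64(0.0004823651268721806), np.float64(0.00048236512687221315)])
scene (array([ 0.48556844, -0.24892392, -0.39000542,  0.08715128]), array([-0.36215784,  0.08092841,  0.92859695]), np.float64(0.001492599995850205))
side (array([ 0.4882161 , -0.24928766, -0.34394398,  0.13885356]), array([-0.32247583,  0.13018665,  0.93758241]), np.float64(0.0018595974736948396))
both [ 0.48671692 -0.24911055 -0.38171158  0.1346795 ] [-0.3538248   0.12484019  0.92694279] 0.0019734372533196515 tilt 0.38461543222196476 az 2.802398440939405
along [-0.07104372 -0.06969005 -0.06715133 -0.00972574 -0.00862126 -0.00791726] top [ 0.48990276 -0.2502346   0.19165382]
tray scene [[0.556, -0.104, 0.025], [0.521, 0.096, 0.025], [0.671, 0.123, 0.025], [0.707, -0.078, 0.025]]
tray side [[0.662, 0.104, 0.025], [0.701, -0.091, 0.025], [0.554, -0.118, 0.025], [0.514, 0.082, 0.025]]
plate side [[0.458, -0.198, 0.004], [0.437, -0.288, 0.004], [0.561, -0.323, 0.004]]
cup [array([[0.597, 0.052, 0.06 ]]), array([[0.611, 0.06 , 0.06 ]])]
```

```bash
python3 - <<'E'
import cv2
p=cv2.imread('pics/side0.png'); q=cv2.imread('pics/scene0.png')
a=cv2.resize(p[250:480,240:480],None,fx=1.65,fy=1.65,interpolation=cv2.INTER_CUBIC)[:380,:396]
b=cv2.resize(q[110:330,220:400],None,fx=1.72,fy=1.72,interpolation=cv2.INTER_CUBIC)[:380]
cv2.imwrite('pics/crop1.png',cv2.hconcat([a[:378],b[:378]]))
E
```

```text
(no output)
```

View pics/crop1.png

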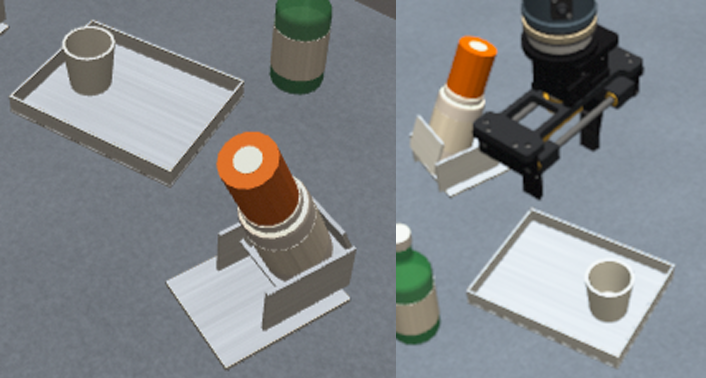

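The crop shows the cap seated on the leaning bottle, with plate corners at crop pixels (166,282), (226,367) and (350,297). The tray's -y half is empty and the cup stands in the +y half. The triangulated cap top is at z = 0.190, against 0.189 from the text. Next I'll line the tool up with the lean and look from close by.

```bash
cat >> h.py <<'E'
from scipy.spatial.transform import Rotation as Ro
from plant import telemetry
def leanR(psi):
    bx=np.array([np.cos(psi),np.sin(psi),0]);by=np.array([-np.sin(psi),np.cos(psi),0]);z=np.sin(.4)*bx-np.array([0,0,np.cos(.4)])
    return np.c_[by,np.cross(z,by),z]
def rel(p,R):
    o=telemetry.get_obs();R0=np.array(o['orientation']).reshape(3,3)
    return Ro.from_matrix(R0.T@R).as_rotvec(degrees=True).round(2),(100*R0.T@(np.array(p)-o['position'])).round(2)
E
python3 - <<'E'
from h import *
q=onplane('side',[(340.6,420.9),(377,472.4),(452,430)],.004); print(q.round(4)); e=q[2]-q[1]; g=q[0]-q[1]; print(np.degrees(np.arctan2(e[1],e[0])),np.degrees(np.arctan2(-g[0],g[1])),np.linalg.norm(e),np.linalg.norm(g))
R=leanR(np.radians(-16.5)); top=np.array([.4889,-.2512,.1899]); print(rel(top-.12*R[:,2],R), top-.12*R[:,2])
D=np.load('pics/side0.npy'); 
for n,lo in(('side',(240,330,200,400)),('scene',(255,390,225,325))):
    D=np.load(f'pics/{n}0.npy'); m=np.zeros(D.shape,bool); m[260:365,240:395]=(n=='side'); 
    if n=='scene': m[230:322,258:386]=True
    P=depthpts(n,m,D); w=P[(P[:,2]>.014)&(P[:,2]<.028)]; print(n,len(w),cv2.minAreaRect((w[:,:2]*1000).astype(np.float32)),np.percentile(w[:,2],99))
    c=P[(P[:,2]>.052)&(P[:,2]<.066)&(abs(P[:,0]-.61)<.06)&(abs(P[:,1]-.05)<.06)]; print('cup',len(c),c.mean(0))
E
```

```text
[[ 0.4616 -0.1919  0.004 ]
 [ 0.4334 -0.2857  0.004 ]
 [ 0.562  -0.3245  0.004 ]]
-16.7773749443257 -16.772368107661915 0.1343804017953526 0.09804613674634727
(array([-22.85,  -3.3 ,  16.28]), array([-23.81, -18.05,  -6.74])) [ 0.44409416 -0.23792791  0.30042732]
side 1524 ((600.5377197265625, 53.35993957519531), (164.51504516601562, 318.3659362792969), 10.119881629943848) 0.027454431933331618
cup 354 [0.60507151 0.05554382 0.0587286 ]
scene 1204 ((610.723876953125, 4.055442810058594), (165.2962646484375, 214.0323486328125), 10.049256324768066) 0.02776196927111887
cup 288 [0.60558068 0.05997497 0.05952966]
```

{"name": "arm_command", "arguments": {
  "plan": [
    [-22.85, -3.3, 16.5, -23.8, -18.0, -6.7, 8.7],
    [-22.85, -3.3, 16.5, -23.8, -18.0, -6.7, 8.7],
    [-22.85, -3.3, 16.5, -23.8, -18.0, -6.7, 8.7],
    [-22.85, -3.3, 16.5, -23.8, -18.0, -6.7, 8.7],
    [-22.85, -3.3, 16.5, -23.8, -18.0, -6.7, 8.7],
    [-22.85, -3.3, 16.5, -23.8, -18.0, -6.7, 8.7],
    [-22.85, -3.3, 16.5, -23.8, -18.0, -6.7, 8.7],
    [-22.85, -3.3, 16.5, -23.8, -18.0, -6.7, 8.7],
    [-22.85, -3.3, 16.5, -23.8, -18.0, -6.7, 8.7],
    [-22.85, -3.3, 16.5, -23.8, -18.0, -6.7, 8.7]
  ]
}}

```text
time: 1.15
position: [0.4454, -0.2361, 0.2998]
orientation: [[0.285, 0.883, 0.374], [0.959, -0.263, -0.109], [0.002, 0.389, -0.921]]
force: [0.8, 0.1, 0.6]
width: 0.087
gripper_force: 0.0
```

```bash
python3 - <<'E'
from h import *
c=vision.get_calibration('wrist'); p,d=vision.get_image('wrist'); cv2.imwrite('pics/w1.png',p); np.save('pics/w1.npy',d)
ps,ds=vision.get_image('side'); cv2.imwrite('pics/s1.png',ps)
pc,dc=vision.get_image('scene'); cv2.imwrite('pics/c1.png',pc)
obs=[]
for n,q,cc in(('wrist',p,c),('side',ps,None),('scene',pc,None)):
    cn=cv2.findContours(orange(q),cv2.RETR_CCOMP,cv2.CHAIN_APPROX_NONE)
    hl=[(cv2.contourArea(k),cv2.fitEllipse(k)) for k,hh in zip(cn[0],cn[1][0]) if hh[3]>=0 and len(k)>12]
    print(n,hl)
    if hl: obs.append(ray(n,max(hl)[1][0],cc))
if len(obs)>1: print(tri(obs))
if len(obs)>2: print(tri(obs[:2]),tri(obs[1:]))
E
```

```text
wrist [(802.0, ((319.0256042480469, 237.3386993408203), (31.529653549194336, 32.46758270263672), 90.23506164550781))]
side [(298.5, ((389.5787353515625, 346.0703125), (18.520668029785156, 20.692880630493164), 56.9134635925293))]
scene [(66.0, ((267.18682861328125, 136.17498779296875), (6.886366844177246, 12.626062393188477), 109.32740020751953))]
(array([ 0.48974136, -0.25098165,  0.19013772]), [np.float64(0.001339260367120685), np.float64(0.0009007435942951586), np.float64(0.0009724273434886856)])
(array([ 0.49067368, -0.25128143,  0.18898508]), [np.float64(0.0008779281559897798), np.float64(0.0008779281559898294)]) (array([ 0.4887437 , -0.25125752,  0.18977257]), [np.float64(0.0004355563086789973), np.float64(0.00043555630867900226)])
```

View pics/w1.png

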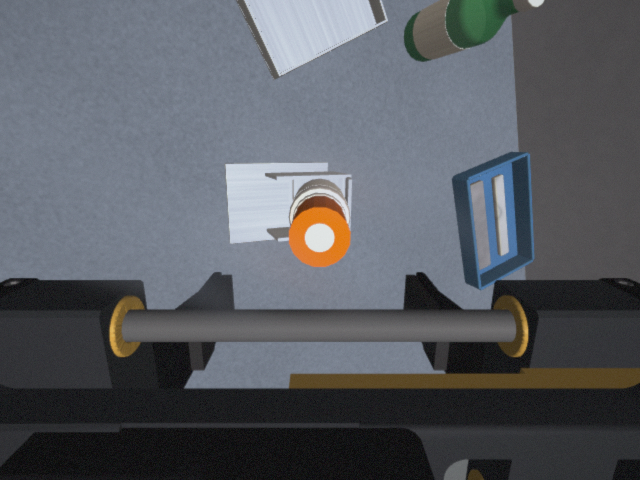

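The wrist view shows the cap's disc at (319,237), midway between the fingers. All three views agree within 1.3 mm, so I'll compute the grasp.

```bash
python3 - <<'E'
from h import *
R=leanR(np.radians(-16.77)); top=np.array([.4900,-.2512,.1896])
for s in(-.05,.033): print(rel(top+s*R[:,2],R))
E
```

```text
(array([ 0.03, -0.17,  0.17]), array([-0.16,  0.  ,  7.  ]))
(array([ 0.03, -0.17,  0.17]), array([-0.18, -0.  , 15.29]))
```

{"name": "arm_command", "arguments": {
  "plan": [
    [0, 0, 0.2, -0.2, 0, 4, 8.7],
    [0, 0, 0.2, -0.2, 0, 7, 8.7],
    [0, 0, 0.2, -0.2, 0, 9, 8.7],
    [0, 0, 0.2, -0.2, 0, 11, 8.7],
    [0, 0, 0.2, -0.2, 0, 13, 8.7],
    [0, 0, 0.2, -0.2, 0, 14.5, 8.7],
    [0, 0, 0.2, -0.2, 0, 15.3, 8.7],
    [0, 0, 0.2, -0.2, 0, 15.3, 8.7],
    [0, 0, 0.2, -0.2, 0, 15.3, 8.7]
  ]
}}

```text
time: 2.2
position: [0.502, -0.2565, 0.1599]
orientation: [[0.29, 0.881, 0.375], [0.957, -0.268, -0.111], [0.002, 0.391, -0.92]]
force: [-0.8, -0.1, 0.2]
width: 0.0869
gripper_force: 0.0
```

{"name": "arm_command", "arguments": {
  "plan": [
    [0, 0, 0, 0.15, 0, 0, 8.7],
    [0, 0, 0, 0.15, 0, 0, 7],
    [0, 0, 0, 0.15, 0, 0, 5.6],
    [0, 0, 0, 0.15, 0, 0, 4.5],
    [0, 0, 0, 0.15, 0, 0, 4],
    [0, 0, 0, 0.15, 0, 0, 4],
    [0, 0, 0, 0.15, 0, 0, 4],
    [0, 0, 0, 0.15, 0, 0, 4],
    [0, 0, 0, 0.15, 0, 0, 4],
    [0, 0, 0, 0.15, 0, 0, 4]
  ]
}}

```text
time: 3.2
position: [0.5022, -0.2556, 0.1598]
orientation: [[0.291, 0.88, 0.375], [0.957, -0.268, -0.112], [0.002, 0.391, -0.92]]
force: [-1.0, 0.9, 0.9]
width: 0.0493
gripper_force: 30.0
```

{"name": "arm_command", "arguments": {
  "plan": [
    [0, 0, 0, 0, 0, -0.1, 4],
    [0, 0, 0, 0, 0, -0.2, 4],
    [0, 0, 0, 0, 0, -0.3, 4],
    [0, 0, 0, 0, 0, -0.4, 4],
    [0, 0, 0, 0, 0, -0.5, 4],
    [0, 0, 0, 0, 0, -0.6, 4],
    [0, 0, 0, 0, 0, -0.7, 4],
    [0, 0, 0, 0, 0, -0.8, 4],
    [0, 0, 0, 0, 0, -0.9, 4],
    [0, 0, 0, 0, 0, -1.0, 4],
    [0, 0, 0, 0, 0, -1.2, 4],
    [0, 0, 0, 0, 0, -1.4, 4]
  ]
}}

```text
time: 4.4
position: [0.4968, -0.2539, 0.1734]
orientation: [[0.291, 0.88, 0.375], [0.957, -0.268, -0.112], [0.002, 0.392, -0.92]]
force: [0.8, 0.9, -0.6]
width: 0.0494
gripper_force: 30.0
```

{"name": "arm_command", "arguments": {
  "plan": [
    [0, 0, 0, 0, 0, -0.5, 4],
    [0, 0, 0, 0, 0, -1, 4],
    [0, 0, 0, 0, 0, -1.5, 4],
    [0, 0, 0, 0, 0, -2, 4],
    [0, 0, 0, 0, 0, -3, 4],
    [0, 0, 0, 0, 0, -4, 4],
    [0, 0, 0, 0, 0, -5, 4],
    [0, 0, 0, 0, 0, -6, 4],
    [0, 0, 0, 0, 0, -7, 4],
    [0, 0, 0, 0, 0, -8, 4],
    [0, 0, 0, 0, 0, -8, 4]
  ]
}}

```text
time: 5.5
position: [0.467, -0.2454, 0.2479]
orientation: [[0.291, 0.88, 0.376], [0.957, -0.268, -0.114], [0.001, 0.393, -0.92]]
force: [-0.1, 0.6, -0.3]
width: 0.0497
gripper_force: 30.0
```

```bash
python3 - <<'E'
from h import *
pc,dc=vision.get_image('scene'); p,ds=vision.get_image('side')
cv2.imwrite('pics/s2.png',p); cv2.imwrite('pics/c2.png',pc)
cv2.imwrite('pics/crop2.png',cv2.hconcat([cv2.resize(p[200:480,290:490],(400,560)),cv2.resize(pc[60:260,190:333],(400,560))]))
o=telemetry.get_obs(); print(o['position'],o['width'],o['gripper_force'])
P=depthpts('side',cv2.erode(orange(p),np.ones((3,3)))>0,ds); R=np.array(o['orientation']); s=(P-o['position'])@R; print(np.percentile(s,[1,50,99],axis=0))
P=depthpts('scene',cv2.erode(orange(pc),np.ones((3,3)))>0,dc); s=(P-o['position'])@R; print(np.percentile(s,[1,50,99],axis=0))
E
```

```text
[ 0.46693326 -0.24510033  0.24660259] 0.049812384302526665 29.999926074247014
[[-0.02572916 -0.02316964 -0.03368515]
 [-0.02088538 -0.00371734 -0.01433664]
 [ 0.01335027  0.0198325   0.02581453]]
[[-0.00058129 -0.01924911 -0.03463504]
 [ 0.02258411  0.01273719 -0.00559487]
 [ 0.03070473  0.025281    0.02555121]]
```

View pics/crop2.png

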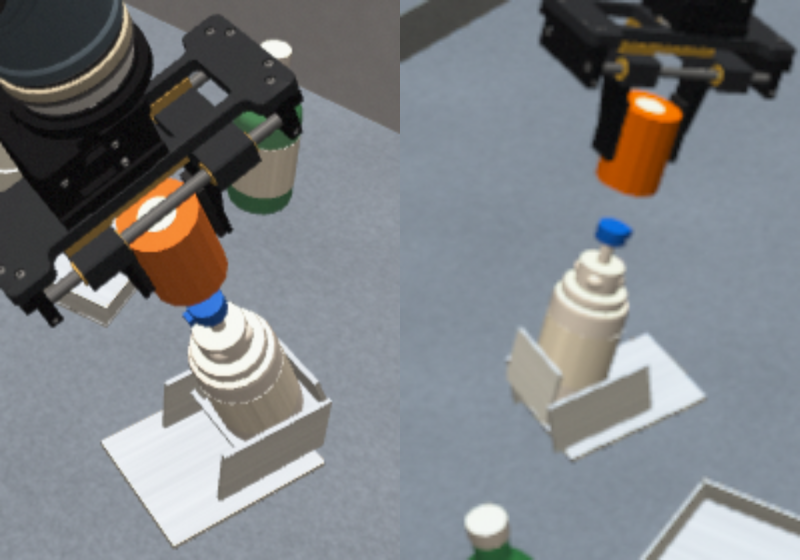

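The cap is off and held straight in the fingers, with the blue pump head uncovered below it. From depth the rim lies 31 mm ahead of the TCP. Next I'll work out the carry to the tray's empty half.

```bash
cat >> h.py <<'E'
def downR(yaw):
    x=np.array([-np.sin(yaw),np.cos(yaw),0]);y=np.array([np.cos(yaw),np.sin(yaw),0]);return np.c_[x,y,[0,0,-1.]]
E
python3 - <<'E'
from h import *
R=downR(np.radians(10.1)); o=telemetry.get_obs()
print(rel(np.array(o['position'])+[0,0.02,.03],np.array(o['orientation'])))
for z in(.26,.10): print(rel([.620,-.045,z],R))
E
```

```text
(array([0., 0., 0.]), array([ 1.92,  0.64, -2.98]))
(array([ 22.64,   5.32, -26.66]), array([23.6 ,  8.63,  2.27]))
(array([ 22.64,   5.32, -26.66]), array([23.57,  2.37, 16.99]))
```

{"name": "arm_command", "arguments": {
  "plan": [
    [0, 0, 0, 1.9, 0.6, -3.0, 4],
    [5.7, 1.3, -6.7, 5.9, 2.2, -2, 4],
    [11.3, 2.7, -13.4, 10, 4, -1, 4],
    [17, 4, -20, 15, 6, 0.5, 4],
    [22.6, 5.3, -26.7, 19.5, 7.3, 1.5, 4],
    [22.6, 5.3, -26.7, 23.6, 8.6, 2.3, 4],
    [22.6, 5.3, -26.7, 23.6, 8.6, 2.3, 4],
    [22.6, 5.3, -26.7, 23.6, 7.4, 5, 4],
    [22.6, 5.3, -26.7, 23.6, 5.5, 9.5, 4],
    [22.6, 5.3, -26.7, 23.6, 3.6, 14, 4],
    [22.6, 5.3, -26.7, 23.6, 2.4, 17, 4],
    [22.6, 5.3, -26.7, 23.6, 2.4, 17, 4],
    [22.6, 5.3, -26.7, 23.6, 2.4, 17, 4]
  ]
}}

```text
time: 6.9
position: [0.62, -0.0451, 0.0994]
orientation: [[-0.175, 0.984, -0.001], [0.984, 0.175, 0.0], [0.001, -0.001, -1.0]]
force: [0.6, -0.0, -0.7]
width: 0.0495
gripper_force: 30.0
```

```bash
python3 - <<'E'
from h import *
o=telemetry.get_obs(); R=np.array(o['orientation'])
pc,dc=vision.get_image('scene'); p,ds=vision.get_image('side')
for n,q,d in(('side',p,ds),('scene',pc,dc)):
    P=depthpts(n,cv2.erode(orange(q),np.ones((3,3)))>0,d); print(n,np.percentile((P-o['position'])@R,[1,99],axis=0).round(4).tolist(), P[:,2].min())
    m=np.zeros(d.shape,bool)
    if n=='side': m[260:350,250:386]=True
    else: m[235:315,265:380]=True
    P=depthpts(n,m,d); t=[.611,.004]; a=np.radians(10.1); L=(P[:,:2]-t)@np.array([[np.cos(a),-np.sin(a)],[np.sin(a),np.cos(a)]])
    f=P[(abs(L[:,0])<.07)&(abs(L[:,1])<.09)&(P[:,2]<.02)]; print('floor',len(f),np.median(f[:,2]))
    c=P[(P[:,2]>.052)&(P[:,2]<.066)&(abs(P[:,0]-.605)<.05)&(abs(P[:,1]-.057)<.05)]; print('cup',len(c),c.mean(0) if len(c) else 0)
cv2.imwrite('pics/crop3.png',cv2.hconcat([cv2.resize(p[200:400,200:460],(400,308)),cv2.resize(pc[170:340,180:400],(400,308))]))
print(o['position'],rel([.620,-.045,.10],downR(np.radians(10.1))))
E
```

```text
side [[-0.0254, -0.0243, -0.0334], [-0.0039, 0.013, 0.0275]] 0.07136462217804518
floor 3767 0.0022154497494440983
cup 235 [0.5939394  0.0548307  0.05871188]
scene [[0.0026, -0.017, -0.0349], [0.0298, 0.0236, 0.024]] 0.0735744190450186
floor 2956 0.0032612362840527265
cup 281 [0.60550262 0.05963311 0.0596139 ]
[ 0.61999804 -0.04508536  0.09943481] (array([0.22, 0.1 , 0.02]), array([ 0.07, -0.18,  0.18]))
```

View pics/crop3.png

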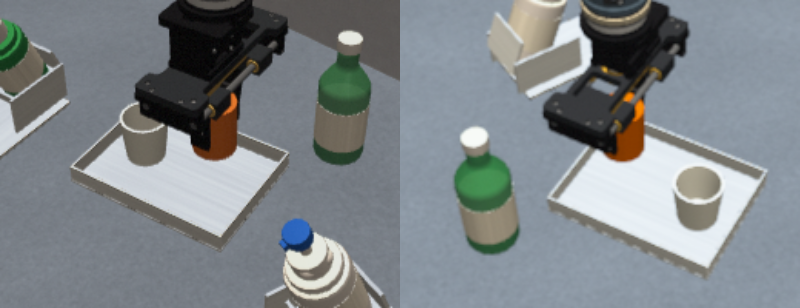

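Above the tray the cap hangs straight over the free half, clear of the cup (at about x 0.605, y 0.057). The floor measures z = 0.003. I'll lower it gently.

{"name": "arm_command", "arguments": {
  "plan": [
    [0, 0, 0, 0, 0, 1.5, 4],
    [0, 0, 0, 0, 0, 3, 4],
    [0, 0, 0, 0, 0, 4.5, 4],
    [0, 0, 0, 0, 0, 5.5, 4],
    [0, 0, 0, 0, 0, 6, 4],
    [0, 0, 0, 0, 0, 6.2, 4],
    [0, 0, 0, 0, 0, 6.3, 4],
    [0, 0, 0, 0, 0, 6.4, 4],
    [0, 0, 0, 0, 0, 6.4, 4]
  ]
}}

```text
time: 7.9
position: [0.6207, -0.0447, 0.0361]
orientation: [[-0.176, 0.984, 0.001], [0.984, 0.176, -0.0], [-0.0, 0.001, -1.0]]
force: [-0.4, 0.0, -0.5]
width: 0.0498
gripper_force: 30.0
```

{"name": "arm_command", "arguments": {
  "plan": [
    [0, 0, 0, 0, 0, 0.05, 4],
    [0, 0, 0, 0, 0, 0.1, 4],
    [0, 0, 0, 0, 0, 0.1, 4]
  ]
}}

```text
time: 8.2
position: [0.6208, -0.0447, 0.0359]
orientation: [[-0.176, 0.984, 0.001], [0.984, 0.176, -0.0], [-0.0, 0.001, -1.0]]
force: [-1.1, 0.4, 6.2]
width: 0.0498
gripper_force: 30.0
```

{"name": "arm_command", "arguments": {
  "plan": [
    [0, 0, 0, 0, 0, 0.03, 5.2],
    [0, 0, 0, 0, 0, 0.03, 5.6],
    [0, 0, 0, 0, 0, 0.03, 6.5],
    [0, 0, 0, 0, 0, 0.03, 7.5],
    [0, 0, 0, 0, 0, 0.03, 7.5],
    [0, 0, 0, 0, 0, 0.03, 7.5],
    [0, 0, 0, 0, 0, -2, 7.5],
    [0, 0, 0, 0, 0, -4, 7.5],
    [0, 0, 0, 0, 0, -7, 7.5],
    [0, 0, 0, 0, 0, -11, 7.5],
    [0, 0, 0, 0, 0, -15, 7.5],
    [0, 0, 0, 0, 0, -18, 7.5],
    [0, 0, 0, 0, 0, -18, 7.5]
  ]
}}

```text
time: 9.5
position: [0.6234, -0.0453, 0.2201]
orientation: [[-0.176, 0.984, 0.011], [0.984, 0.176, -0.003], [-0.004, 0.01, -1.0]]
force: [1.5, -0.9, 0.8]
width: 0.0752
gripper_force: 0.0
```

```bash
python3 - <<'E'
from h import *
o=telemetry.get_obs(); print(o['position'],o['width'])
pc,dc=vision.get_image('scene'); p,ds=vision.get_image('side'); obs=[]
blue=lambda q: cv2.inRange(cv2.cvtColor(q,cv2.COLOR_BGR2HSV),(105,170,70),(122,255,255))
for n,q,d,box in(('side',p,ds,(360,450,300,430)),('scene',pc,dc,(225,300,120,220))):
    P=depthpts(n,cv2.erode(orange(q),np.ones((3,3)))>0,d); print(n,'cap',np.percentile(P,[1,50,99],axis=0).round(4).tolist())
    cn=cv2.findContours(orange(q),cv2.RETR_CCOMP,cv2.CHAIN_APPROX_NONE)
    hl=[(cv2.contourArea(k),cv2.fitEllipse(k)) for k,hh in zip(cn[0],cn[1][0]) if hh[3]>=0 and len(k)>8]; print(hl)
    if hl: obs.append(ray(n,max(hl)[1][0]))
    b=blue(q); b2=np.zeros_like(b); x0,x1,y0,y1=box; b2[y0:y1,x0:x1]=b[y0:y1,x0:x1]; P=depthpts(n,b2>0,d); print('blue',len(P), np.percentile(P,[1,50,99],axis=0).round(4).tolist() if len(P) else 0)
    P[:,:]=P
    u=-leanR(np.radians(-16.77))[:,2]; s=P@u; T=P[s>np.percentile(s,97)-.004]; print('topface',len(T),T.mean(0),(T.max(0)+T.min(0))/2)
if len(obs)==2: print('captop',tri(obs))
cv2.imwrite('pics/crop4.png',cv2.hconcat([cv2.resize(p[240:440,240:460],(400,364)),cv2.resize(pc[110:320,180:400],(400,364))]))
E
```

```text
[ 0.6234336  -0.0452902   0.22008234] 0.07523061968121202
side cap [[0.5934, -0.0697, 0.0095], [0.6027, -0.0578, 0.0504], [0.6384, -0.026, 0.0693]]
[(138.0, ((338.428955078125, 293.6626892089844), (11.49117660522461, 15.50080394744873), 89.95033264160156))]
blue 312 [[0.4801, -0.266, 0.1694], [0.4918, -0.2544, 0.1791], [0.5034, -0.2417, 0.1851]]
topface 250 [ 0.49220035 -0.25341376  0.17994928] [ 0.49188218 -0.25334168  0.17939798]
scene cap [[0.6, -0.0615, 0.0124], [0.6357, -0.0277, 0.0528], [0.6461, -0.0157, 0.0712]]
[(112.5, ((302.0765686035156, 249.81201171875), (10.75093936920166, 13.660365104675293), 86.6184310913086))]
blue 86 [[0.4608, -0.2869, 0.1458], [0.4995, -0.247, 0.1806], [0.5082, -0.2373, 0.1867]]
topface 50 [ 0.49480426 -0.24813269  0.18170145] [ 0.49565008 -0.24843489  0.18122143]
captop (array([ 0.6191508 , -0.04359045,  0.06845627]), [np.float64(0.0006311479335616133), np.float64(0.0006311479335614687)])
```

View pics/crop4.png

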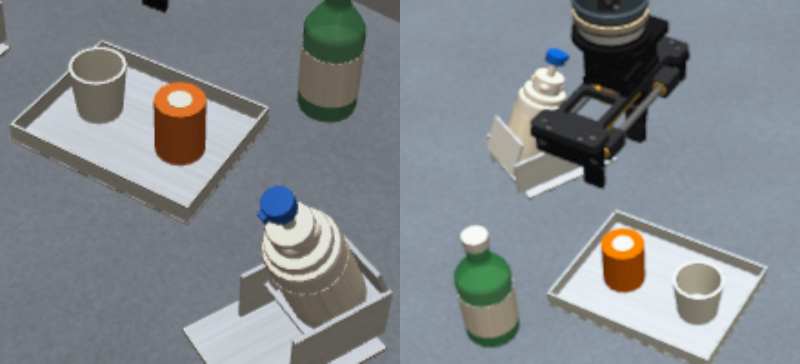

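The cap stands upright, mouth down, on the tray floor (top at z = 0.0685, expected 0.068), and the cup and flask haven't moved. The blue head is exposed, with its top face near (0.493, -0.252, 0.181) as predicted.

```bash
python3 - <<'E'
from h import *
R=leanR(np.radians(-16.77)); u=-R[:,2]; top=np.array([.4934,-.2520,.1812])
for h in(.071,.016): print(top+h*u,rel(top+h*u,R))
E
```

```text
[ 0.46692718 -0.24402251  0.24659533] (array([-22.42,  -5.37,  26.55]), array([-16.93, -18.61,  -3.15]))
[ 0.48743429 -0.25020225  0.19593698] (array([-22.42,  -5.37,  26.55]), array([-17.9 , -16.71,   1.92]))
```

{"name": "arm_command", "arguments": {
  "plan": [
    [0, 0, 0, 0, 0, -3, 3],
    [-5.6, -1.3, 6.6, -4, -4.5, -4, 0],
    [-11.2, -2.7, 13.3, -8, -9, -4, 0],
    [-16.8, -4, 20, -12, -13, -4, 0],
    [-22.4, -5.4, 26.55, -15, -16.5, -3.5, 0],
    [-22.4, -5.4, 26.55, -16.9, -18.6, -3.2, 0],
    [-22.4, -5.4, 26.55, -16.9, -18.6, -3.2, 0],
    [-22.4, -5.4, 26.55, -16.9, -18.6, -3.2, 0],
    [-22.4, -5.4, 26.55, -16.9, -18.6, -3.2, 0],
    [-22.4, -5.4, 26.55, -16.9, -18.6, -3.2, 0]
  ]
}}

```text
time: 10.6
position: [0.4678, -0.2423, 0.2462]
orientation: [[0.286, 0.883, 0.371], [0.958, -0.264, -0.111], [0.0, 0.387, -0.922]]
force: [0.8, 0.3, -0.2]
width: 0.004
gripper_force: 0.0
```

```bash
python3 - <<'E'
from h import *
R=leanR(np.radians(-16.77)); u=-R[:,2]; top=np.array([.4934,-.2520,.1812])
for h in(.071,.016,.011): print(rel(top+h*u,R))
c=vision.get_calibration('wrist'); p,d=vision.get_image('wrist'); cv2.imwrite('pics/w2.png',p)
pc,dc=vision.get_image('scene'); ps,ds=vision.get_image('side')
cv2.imwrite('pics/crop5.png',cv2.hconcat([p[150:450,170:470],cv2.resize(ps[280:420,330:470],(300,300)),cv2.resize(pc[90:200,220:305],(200,300))]))
b=cv2.inRange(cv2.cvtColor(p,cv2.COLOR_BGR2HSV),(105,170,70),(122,255,255)); b[:,420:]=0
P=depthpts('wrist',b>0,d,c); s=P@u; T=P[abs(s-top@u)<.004]; print(len(P),len(T),T.mean(0),((T.max(0)+T.min(0))/2), np.median(s)-top@u)
if len(T): print('tool axes mm',np.percentile((T-top)@R,[1,50,99],axis=0).round(4))
E
```

```text
(array([-0.13, -0.06,  0.14]), array([-0.19, -0.02, -0.05]))
(array([-0.13, -0.06,  0.14]), array([-0.2 , -0.01,  5.45]))
(array([-0.13, -0.06,  0.14]), array([-0.2 , -0.01,  5.95]))
1049 1036 [ 0.49448224 -0.25110448  0.18179277] [ 0.49389844 -0.25166833  0.18024029] 0.0003722113451134004
tool axes mm [[-0.0106 -0.0136 -0.002 ]
 [ 0.0011  0.0015 -0.0004]
 [ 0.0125  0.0124  0.0033]]
```

View pics/crop5.png

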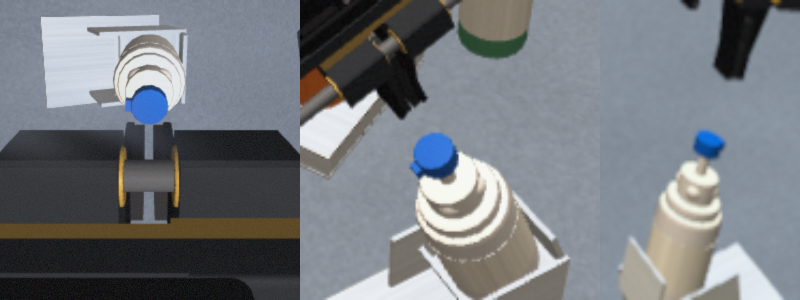

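The head is centred under the nearly closed fingers, with the top face within about 1 mm of prediction. I'll approach and press in small steps.

{"name": "arm_command", "arguments": {
  "plan": [
    [0, 0, 0, -0.12, 0.05, 2, 0],
    [0, 0, 0, -0.12, 0.05, 3.5, 0],
    [0, 0, 0, -0.12, 0.05, 4.5, 0],
    [0, 0, 0, -0.12, 0.05, 5, 0],
    [0, 0, 0, -0.12, 0.05, 5.4, 0],
    [0, 0, 0, -0.12, 0.05, 5.7, 0],
    [0, 0, 0, -0.12, 0.05, 5.8, 0],
    [0, 0, 0, -0.12, 0.05, 5.9, 0],
    [0, 0, 0, -0.12, 0.05, 6.0, 0],
    [0, 0, 0, -0.12, 0.05, 6.1, 0],
    [0, 0, 0, -0.12, 0.05, 6.2, 0],
    [0, 0, 0, -0.12, 0.05, 6.2, 0]
  ]
}}

```text
time: 11.95
position: [0.4902, -0.2522, 0.1899]
orientation: [[0.289, 0.882, 0.372], [0.957, -0.266, -0.113], [-0.001, 0.389, -0.921]]
force: [-0.5, 0.1, 2.2]
width: 0.0004
gripper_force: 1.0
```

{"name": "arm_command", "arguments": {
  "plan": [
    [0, 0, 0, 0.1, 0, 0.1, 0],
    [0, 0, 0, 0.1, 0, 0.2, 0],
    [0, 0, 0, 0.1, 0, 0.3, 0],
    [0, 0, 0, 0.1, 0, 0.4, 0],
    [0, 0, 0, 0.1, 0, 0.5, 0],
    [0, 0, 0, 0.1, 0, 0.6, 0],
    [0, 0, 0, 0.1, 0, 0.7, 0],
    [0, 0, 0, 0.1, 0, 0.8, 0],
    [0, 0, 0, 0.1, 0, 0.9, 0],
    [0, 0, 0, 0.1, 0, 0.9, 0]
  ]
}}

```text
time: 12.95
position: [0.494, -0.2525, 0.1816]
orientation: [[0.289, 0.882, 0.372], [0.957, -0.266, -0.113], [-0.001, 0.389, -0.921]]
force: [-2.2, -3.0, 4.7]
width: 0.0002
gripper_force: 2.5
```

{"name": "arm_command", "arguments": {
  "plan": [
    [0, 0, 0, 0, 0, 0.05, 0],
    [0, 0, 0, 0, 0, 0.1, 0],
    [0, 0, 0, 0, 0, 0.15, 0],
    [0, 0, 0, 0, 0, 0.2, 0],
    [0, 0, 0, 0, 0, 0.25, 0],
    [0, 0, 0, 0, 0, 0.3, 0],
    [0, 0, 0, 0, 0, 0.3, 0]
  ]
}}

```text
time: 13.65
position: [0.495, -0.2528, 0.1789]
orientation: [[0.289, 0.882, 0.372], [0.957, -0.266, -0.113], [-0.001, 0.389, -0.921]]
force: [-2.9, -2.1, 5.9]
width: 0.0007
gripper_force: 3.0
```

{"name": "arm_command", "arguments": {
  "plan": [
    [0, 0, 0, 0, 0, 0.03, 0],
    [0, 0, 0, 0, 0, 0.06, 0],
    [0, 0, 0, 0, 0, 0.09, 0],
    [0, 0, 0, 0, 0, 0.09, 0]
  ]
}}

```text
time: 14.05
position: [0.4952, -0.2528, 0.1787]
orientation: [[0.289, 0.882, 0.372], [0.957, -0.265, -0.114], [-0.002, 0.389, -0.921]]
force: [-5.9, -2.7, 11.5]
width: 0.0004
gripper_force: 6.2
```

The force jumped from 6 to 12 N with only 0.3 mm of motion, so the head is at its stop. I'll back off along the axis.

{"name": "arm_command", "arguments": {
  "plan": [
    [0, 0, 0, 0, 0, -0.1, 0],
    [0, 0, 0, 0, 0, -0.3, 0],
    [0, 0, 0, 0, 0, -0.5, 0],
    [0, 0, 0, 0, 0, -0.7, 0],
    [0, 0, 0, 0, 0, -0.9, 0],
    [0, 0, 0, 0, 0, -1.1, 0],
    [0, 0, 0, 0, 0, -1.3, 0],
    [0, 0, 0, 0, 0, -1.5, 0],
    [0, 0, 0, 0, 0, -1.8, 0],
    [0, 0, 0, 0, 0, -2.5, 0],
    [0, 0, 0, 0, 0, -4, 0],
    [0, 0, 0, 0, 0, -7, 0],
    [0, 0, 0, 0, 0, -9, 0],
    [0, 0, 0, 0, 0, -9, 0],
    [0, 0, 0, 0, 0, -9, 0],
    [0, 0, 0, 0, 0, -9, 0]
  ]
}}

```text
time: 15.65
position: [0.4614, -0.2419, 0.2598]
orientation: [[0.289, 0.883, 0.37], [0.957, -0.266, -0.111], [0.0, 0.386, -0.922]]
force: [0.0, -0.2, 0.0]
width: 0.0008
gripper_force: 0.0
```

```bash
python3 - <<'E'
from h import *
R=leanR(np.radians(-16.77)); u=-R[:,2]; top=np.array([.4934,-.2520,.1812])
o=telemetry.get_obs(); print(o['time'],o['position'],o['force'],np.abs(o['joint_velocities']).max())
c=vision.get_calibration('wrist'); p,d=vision.get_image('wrist'); pc,dc=vision.get_image('scene'); ps,ds=vision.get_image('side')
b=cv2.inRange(cv2.cvtColor(p,cv2.COLOR_BGR2HSV),(105,170,70),(122,255,255)); b[:,420:]=0
P=depthpts('wrist',b>0,d,c); print('head height vs before',np.median(P@u)-top@u,len(P))
obs=[]
for n,q in(('side',ps),('scene',pc)):
    cn=cv2.findContours(orange(q),cv2.RETR_CCOMP,cv2.CHAIN_APPROX_NONE)
    hl=[(cv2.contourArea(k),cv2.fitEllipse(k)) for k,hh in zip(cn[0],cn[1][0]) if hh[3]>=0 and len(k)>8]; 
    if hl: obs.append(ray(n,max(hl)[1][0]))
print('captop',tri(obs) if len(obs)==2 else obs)
cv2.imwrite('pics/crop6.png',cv2.hconcat([cv2.resize(ps[180:460,150:470],(400,350)),cv2.resize(pc[110:350,200:474],(400,350))]))
E
```

```text
15.65 [ 0.46141662 -0.24188539  0.25978788] [ 0.02783875 -0.20163375  0.04454787] 0.010208977456839297
head height vs before 0.000370247409131462 956
captop [(array([1.22899977, 0.50774995, 0.9935778 ]), array([[-0.493779  , -0.4457177 , -0.74852528]]))]
```

View pics/crop6.png

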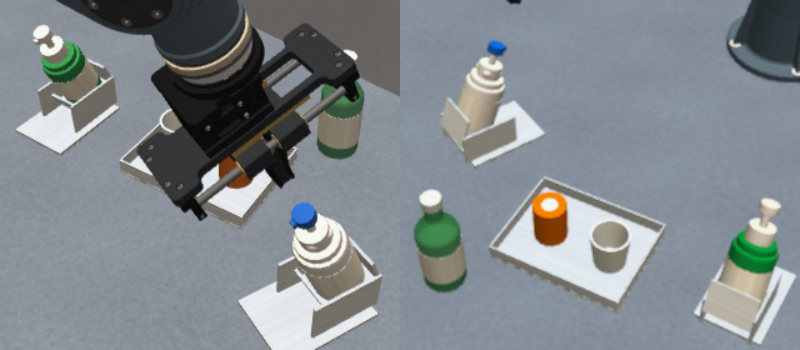

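The head has sprung back to its starting height. At the deepest point the press measured 14.0 mm. The cap is standing in the tray, everything else is where it was, and the robot is clear.

```bash
python3 -c "
from plant import ticket; print(ticket.hand_in())"
```

```text
the job is handed in; nothing more can be done
None
```

The cap is off and standing mouth down on the tray floor, the blue pump head was pressed 14 mm to its stop (about 12 N) and sprang back up, the green pump, cup and flask were left alone, and the job was handed in after about 16 s of robot time.

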